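# Put the bench fume extractor back into service

## Robot

A 6-joint arm with a two-finger parallel gripper is mounted at the origin on the work surface. World frame = base frame: x ahead of the robot, y to its left, z up, the work surface at z = 0. Lengths are in m, angles in rad, forces in N, time in s.
With the tool pointing down it reaches from about 0.425 to 1.125 m from the base axis. Payload 14.9 kg.
Tool frame: the origin (TCP) lies on the centre line of the jaws, within the pads' length; the fingertips stand 8 mm ahead of it and the grasp point (between the pads) lies 11 mm behind it; z points along the fingers, y is the line along which they close (so a half turn about z gives the same grasp; the last joint's range is limited). The gripper opens to 91 mm and grips with 3 to 60 N. Pads are 32 mm wide; open, the fingers measure 118 mm over their backs; the gripper's body (76 mm by 178 mm) begins 60 mm behind the grasp point.
Start: joints at [-1.297, 0.379, 1.734, -0, 1.028, -0.033], TCP at [0.211, -0.667, 0.222] pointing down, gripper open.
Joint ranges: [-2.77, 2.77], [-0.74, 2.19], [0, 2.66], [-1.06, 4.2], [0.31, 2.87], [-3.08, 3.08]. Speed limits (rad/s): [1.89, 1.89, 2.39, 3.14, 3.14, 3.14].

## Interface

Orientations are given as [roll, pitch, yaw] about the fixed x, y, z axes, in that order (R = Rz(yaw) Ry(pitch) Rx(roll)).
In Python, from cell import manip gives the robot as it stands. The module is installed in compiled form; this text tells all that it offers.
- The arm moves only by the tool carry_out, never from a script. Its argument "rows" is one flat list of numbers, 7 for each row, row after row: the shift along the tool's x, y, z in units of 25 mm (1.0 is 25 mm), then the turn, a rotation vector about the tool's x, y, z in units of 360 degrees (1.0 is 360 degrees), then the closure, from -1 (fully open) to 1 (shut). A call has 1 to 8 rows; each row shifts and turns the commanded pose from where the row before left it, along the tool's axes as they then stand; what a row does not reach is not made up. A row lasts 1/8 s, in which the tool goes at most 62.5 mm and 10.7 degrees, less where a joint would pass 70% of its speed; a pose out of reach is approached as far as the arm can. A call with a number of a shift or a turn outside -1 to 1 is refused whole. A call with a gripper value outside its range is refused whole. The fingers move at their own pace and stop on an object; "newtons" is the grip in N (left out, the last holds). Time passes only in rows, so rows that do not move let the fingers close. It gives the time, the measured TCP pose, the force, the opening and the grip force at its end, in the units of the state.
- manip.observe(): the state, without advancing time (a new reading comes with each control period).
- manip.capture(name): name is "side" or "top" or "wrist"; returns (picture, depth): 420x560x3 uint8, red, green, blue; 420x560 float32, m along the optical axis (not along the pixel's ray), 0 where there is no reading.
- manip.get_calibration(name): a dict with "fx", "fy", "cx", "cy" (pixels), "dist" ([k1, k2, p1, p2, k3] as OpenCV has them; the pictures are not rectified), "position" and "attitude" of the camera in the world. Camera axes: x right, y down, z forward; pixel columns grow to the right and rows downward; lengths in m; the calibration is good to about 2 mm. A picture is of the moment at which its call begins: read the wrist's pose just before it. get_calibration takes no time and is no camera call; for the wrist camera it gives the pose at the moment of the call.
- manip.job_done(): hands the job in; it is judged then, once.
The state is a dict: "clock": time; "q": joint angles; "dq": joint speeds; "joint_efforts": joint torques, N m; "eef_pos": TCP position; "tool_rot": TCP orientation; "wrist_force": force on the tool from outside, world axes, zero at the start; "torque": the same for the moment, N m; "gripper_width": finger opening in m; "grasp_force": force on a finger pad.
Only numpy, scipy, OpenCV 4.12 (cv2) and the standard library are available. Lean on these libraries where they do the work, as an engineer would, in place of code of your own. Each camera call takes 0.05 s, during which the arm holds its last target. There are 200 camera calls.

## Task

Get the soldering bench's fume extractor ready: first hang the blue saddle-shaped filter cassette over the intake's bar, one leg on each side, and let go of it. Then turn the canister's black lock collar by its orange tab until the tab points at the green locked mark, not past it, and only after that throw the red power lever fully over, away from the robot. Leave the spool, bottle, screwdriver and parts bin where they are.

Things in the scene. Friction and masses are not known exactly. Their poses are not given: they have to be found in the camera images.
- cassette: Filter cassette: a rigid blue inverted U (saddle), 52 (x) by 120 (y) by 150 mm high, 0.25 kg. Origin: centre of its underside, z up. Two legs, each 8 mm thick (x), 120 mm wide (y), 100 mm long, 36 mm gap between them; 8 mm bridge from 100 to 108 mm up; yellow grip rib above it. Starts standing on its legs on the bench. Either leg may face either way.
- cassette_seat (a point): Centre of the underside of the cassette's bridge (100 mm above the leg ends): this rests on the bar when it hangs. Axes as the cassette.
- cassette_grip (a point): Middle of the cassette's yellow grip rib, 138 mm above the leg ends. The rib is 14 mm thick in x, 60 mm long in y, and stands from 108 to 150 mm up. Axes as the cassette; pinch the rib across x.
- intake: Fixed grey intake: a slotted box 120 (x) by 210 (y) by 50 mm high, with two steel posts (16 mm thick, 170 mm high, at y = -98 and +98 mm) carrying a horizontal steel bar along y, 16 mm thick, its centre 160 mm up. Origin: centre of its underside on the bench, z up. It may stand to the left or to the right.
- bar_mid (a point): Middle of the intake's bar, on its centre line; y runs along the bar.
- filter_unit: Fixed grey filter housing, 200 x 200 x 75 mm, from which the canister leans 35 degrees from vertical towards its front (-x, roughly the robot). On it: white flange 196 mm across with the marks, black lock collar 152 mm, fixed blue cap 92 mm. A carry handle (bar 16 mm thick along y, at x = 60 mm, 300 mm up, on posts at y = +-95 mm) stands over it. Origin: underside centre, on the bench.
- collar_axis (a point): Centre of the collar's underside, on its turning axis, 150 mm above the bench. Fixed. z points out along the axis (35 degrees from vertical, towards the robot), x uphill in the collar's plane (away from the robot and up), y to the left. Along z: white flange below 0, collar 0 to 16 mm, blue cap top at 22 mm.
- collar_tab (a point): Grip point on the collar's orange tab: 64 mm from the axis, at z = 45 mm of collar_axis. The tab stands parallel to the axis from z = 14 to 60 mm, is 28 mm long radially (50 to 78 mm from the axis) and 14 mm thick tangentially; white line on top and outside. Axes turn with the collar (those of collar_axis at joint value 0).
- lock_mark (a point): The green locked mark on the white flange, 88 mm from the axis, 0.55 rad clockwise of uphill (-0.55 rad about z from x of collar_axis). The red mark, 0.70 rad on the other side of uphill, is the open position. Axes as collar_axis.
- collar (a joint): Turn of the collar in rad, growing clockwise seen from outside (from above). 0 = tab at the red open mark, 1.25 = tab at the green locked mark, 1.5 = end stop beyond it. The tab's angle about z of collar_axis, from its x, is 0.70 minus this value. It is stiff (about 0.25 N m) and stays where it is left.
- power_base: The fixed grey block of the power lever, 70 mm (x) by 50 mm (y) by 25 mm high. Origin: centre of its underside on the bench; +x is the ON side, away from the robot.
- power_tip (a point): Centre of the red ball (26 mm across) at the end of the power lever. The lever is 90 mm long from its pivot (22 mm above the bench at the block's centre, axis along y) and 10 mm thick.
- power (a joint): Angle of the power lever in rad: 0 = OFF, leaning 0.5 rad towards the robot (-x of power_base); 1.0 = fully ON, leaning 0.5 rad away. It stays where it is left.
- spool: Bystander: grey solder spool standing upright, 60 mm across and 58 mm high. Origin: centre of its underside.
- flux_bottle: Bystander: white flux bottle with a red cap, 52 mm across and 120 mm high. Origin: centre of its underside.
- screwdriver: Bystander: screwdriver with a yellow handle, 200 mm long, lying along its x. Origin: underside of its middle.
- parts_bin: Bystander: small blue open parts bin, 80 x 80 x 45 mm. Origin: centre of its underside.
There are look-alikes about, which are no part of the job. Of the things like the power_base, leave any that is turquoise; of the rest the smaller one is meant. What is shaped like the cassette but pink or turquoise is not meant.

How it is judged:
By the outcome, as a careful person would: the job done as asked, in the order asked, and still so for the second after the job is handed in, with the robot touching nothing.
It also fails if it takes over 72 s, if anything falls off the work surface, if the arm or the gripper's body presses on something with over 40 N, if the wrist force passes 120 N, or if a joint passes its speed limit or range.

## Working session

There is one attempt and no reset: what is moved stays moved. The work goes in short steps, Python scripts to look and compute and a tool call to move; the robot and the scene stay as the last step left them, time stands still between calls to the robot, and variables do not carry over. Pictures are saved under pics/ and viewed, at most 10 in all, crops included, and the job is handed in when it is done.

Besides the shell and the picture viewer there is one more tool, called after "Emit:" as a command line: name --argument value ..., lists and objects as JSON in quotes. carry_out: Moves the arm, as the interface text tells. Shifts and turns lie within -1 to 1; 1 stands for 25 mm of shift or 360 degrees of turn. Its arguments: {"type":"object","properties":{"rows":{"type":"array"},"newtons":{"type":"number"}},"required":["rows"]}

```bash
mkdir -p pics; python3 - <<'E'
from cell import manip
import cv2,numpy as np
print(manip.observe())
for n in("side","top"):
    p,d=manip.capture(n); cv2.imwrite(f"pics/{n}0.png",p[...,::-1]); np.save(f"pics/{n}0.npy",d); np.save(f"pics/{n}0p.npy",p); print(n,manip.get_calibration(n))
E
```

```text
{'clock': 0.0, 'q': array([-1.29732683e+00,  3.79403926e-01,  1.73479538e+00, -2.32769722e-05,
        1.02847536e+00, -3.32756398e-02]), 'dq': array([-0.0004318 ,  0.00213276,  0.00034053,  0.00111429,  0.00066026,
        0.00126476]), 'joint_efforts': array([-1.00451151e-03, -7.63738775e+01, -4.34370518e+01,  6.50676177e-02,
        4.24819090e-02, -7.92756282e-05]), 'eef_pos': array([ 0.21127022, -0.66694609,  0.22128426]), 'tool_rot': array([-3.14051058e+00, -1.60849069e-05,  3.06757149e-01]), 'wrist_force': array([ 0.03428413, -0.44761423, -0.47385834]), 'torque': array([-0.00745044, -0.00361266,  0.06653509]), 'grasp_force': 0.0, 'gripper_width': 0.09136557179901228}
side {'fx': 458.36238150056647, 'fy': 458.36238150056647, 'cx': 283.978926947139, 'cy': 211.83958778729726, 'dist': array([0.01881898, 0.        , 0.        , 0.        , 0.        ]), 'position': array([0.23346029, 0.9264249 , 0.81758288]), 'attitude': array([-2.16770724,  0.02444417, -2.82325784])}
top {'fx': 404.09948434996625, 'fy': 404.09948434996625, 'cx': 280.03661036541035, 'cy': 208.80457095595708, 'dist': array([-0.05091942,  0.        ,  0.        ,  0.        ,  0.        ]), 'position': array([ 0.48153809, -0.01987591,  1.32171401]), 'attitude': array([-3.09941933,  0.01707097, -1.58632491])}
```

View pics/side0.png

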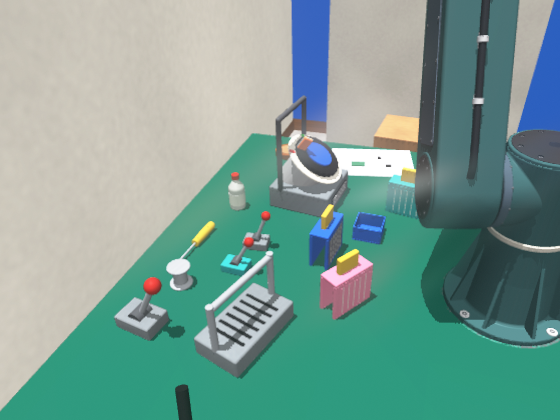

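View pics/top0.png

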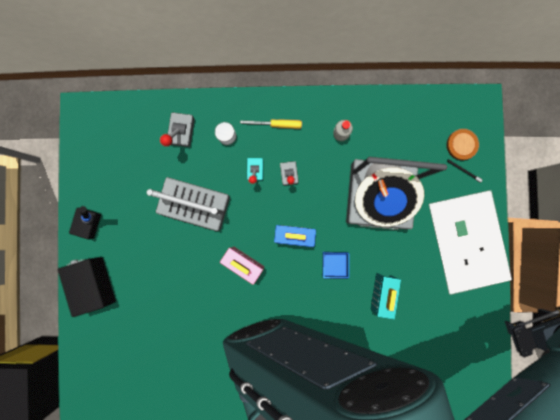

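Top view: the intake is at (192,204) with its bar from (150,193) to (217,211). The blue cassette is at (295,236). The small grey power base is at (289,173) with its ball at (290,180); the big grey one (180,130) and the turquoise one are look-alikes. The filter unit is at (385,195) with its orange tab near (381,187).

```bash
cat > h.py <<'E'
import numpy as np,cv2
from scipy.spatial.transform import Rotation as R
from cell import manip
def cam(n):
    c=manip.get_calibration(n)
    return (np.array([[c['fx'],0,c['cx']],[0,c['fy'],c['cy']],[0,0,1]]),c['dist'],np.array(c['position']),R.from_euler('xyz',c['attitude']).as_matrix())
def rays(c,uv):
    K,D,p,A=c
    u=cv2.undistortPoints(np.float64(uv).reshape(-1,1,2),K,D).reshape(-1,2)
    return np.c_[u,np.ones(len(u))]@A.T
def plane(c,uv,z):
    r=rays(c,uv); return c[2]+r*((z-c[2][2])/r[:,2])[:,None]
def cloud(c,d):
    v,u=np.mgrid[:420,:560]; r=rays(c,np.c_[u.ravel(),v.ravel()])
    w=(c[2]+r*d.reshape(-1,1)).reshape(420,560,3); w[d<=0]=np.nan; return w
def mask(p,lo,hi): return cv2.inRange(cv2.cvtColor(p,cv2.COLOR_RGB2HSV),lo,hi)>0
YEL=((22,120,120),(35,255,255)); ORG=((5,150,120),(17,255,255)); BLU=((108,130,50),(125,255,255)); GRN=((45,120,100),(68,255,255))
def rect(P):
    (c,(a,b),t)=cv2.minAreaRect(np.float32(P[:,:2]*1000)); q=cv2.boxPoints((c,(a,b),t)); e=max([q[1]-q[0],q[2]-q[1]],key=np.linalg.norm)
    return np.round(c,1),(round(a,1),round(b,1)),round(np.degrees(np.arctan2(e[1],e[0])),1)
E
python3 - <<'E'
from h import *
np.set_printoptions(precision=4,suppress=True)
for n in("top","side"):
    p=np.load(f"pics/{n}0p.npy"); d=np.load(f"pics/{n}0.npy"); c=cam(n); W=cloud(c,d)
    def sel(x0,y0,x1,y1): 
        m=np.zeros((420,560),bool); m[y0:y1,x0:x1]=1; return m
    B=dict(top=dict(rib=(265,215,325,260),bar=(145,180,225,220),pwr=(278,155,302,192),tab=(360,165,430,215),unit=(340,150,450,235)),
      side=dict(rib=(300,195,350,270),bar=(195,245,285,340),pwr=(240,205,275,252),tab=(265,125,320,180),unit=(260,90,360,215)))[n]
    def rep(k,m):
        P=W[m&sel(*B[k])&np.isfinite(W[...,0])]; 
        if len(P)<4: print(n,k,len(P)); return
        uv=np.argwhere(m&sel(*B[k]))[:,::-1]
        print(n,k,len(P),'mean',P.mean(0),'z5/95',np.percentile(P[:,2],[2,98]),'rect',rect(P),'px',uv.mean(0))
    rep('rib',mask(p,*YEL)); rep('rib',mask(p,*BLU)); 
    rep('rib',(W[...,2]>.095)&mask(p,*BLU))
    rep('rib',(W[...,2]>.142)&mask(p,*YEL))
    rep('bar',W[...,2]>.155); rep('bar',(W[...,2]>.04)&(W[...,2]<.056))
    red=mask(p,(0,150,60),(8,255,255))|mask(p,(172,150,60),(180,255,255))
    rep('pwr',red); rep('pwr',(W[...,2]>.019)&(W[...,2]<.030)&~red)
    rep('tab',mask(p,*ORG)); rep('tab',red); rep('unit',mask(p,*GRN)&(W[...,2]>.08)); rep('unit',mask(p,*BLU)&(W[...,2]>.1))
    rep('unit',(W[...,2]>.285)); rep('unit',(W[...,2]>.068)&(W[...,2]<.080))
p=np.load("pics/top0p.npy"); q=np.load("pics/side0p.npy")
a=cv2.resize(p[145:245,335:455],(480,400),interpolation=2); b=cv2.resize(q[90:220,255:360],(320,400),interpolation=2)
cv2.imwrite("pics/unit.png",np.hstack([a,b])[...,::-1])
E
```

```text
top rib 69 mean [ 0.4517 -0.0425  0.1493] z5/95 [0.1448 0.1532] rect (array([451.7, -42.7]), (52.9, 10.1), np.float32(83.5)) px [294.913  236.0435]
top rib 18 mean [ 0.4336 -0.0585  0.0951] z5/95 [-0.0005  0.1102] rect (array([426.7, -80.5]), (137.7, 23.3), np.float32(66.2)) px [299.7222 241.3889]
top rib 16 mean [ 0.4391 -0.0484  0.1069] z5/95 [0.1028 0.1102] rect (array([439.8, -44.6]), (62.9, 6.9), np.float32(86.5)) px [296.6875 239.875 ]
top rib 69 mean [ 0.4517 -0.0425  0.1493] z5/95 [0.1448 0.1532] rect (array([451.7, -42.7]), (52.9, 10.1), np.float32(83.5)) px [294.913  236.0435]
top bar 405 mean [0.5583 0.2826 0.1665] z5/95 [0.1591 0.173 ] rect (array([558.1, 281.8]), (212.4, 16.0), np.float32(73.3)) px [181.7062 200.8173]
top bar 1827 mean [0.5647 0.2868 0.0497] z5/95 [0.0441 0.0547] rect (array([558.2, 281.6]), (211.1, 120.0), np.float32(73.4)) px [189.9075 201.1155]
top pwr 40 mean [ 0.6197 -0.0322  0.1155] z5/95 [0.1076 0.1216] rect (array([620.4, -32.8]), (15.0, 21.1), np.float32(-0.6)) px [290.3415 179.5854]
top pwr 214 mean [ 0.6588 -0.0294  0.0247] z5/95 [0.0207 0.029
[... 1982 characters left out ...]
34.8, 45.2), np.float32(87.9)) px [256.3826 229.2   ]
side pwr 180 mean [ 0.6453 -0.0256  0.0252] z5/95 [0.0205 0.0291] rect (array([653.4, -25. ]), (69.9, 53.8), np.float32(8.6)) px [258.0056 238.7833]
side tab 0
side tab 0
side unit 0
side unit 343 mean [ 0.5424 -0.3135  0.1698] z5/95 [0.1096 0.294 ] rect (array([ 515.6, -265.2]), (93.4, 382.8), np.float32(-54.5)) px [319.758  152.9971]
side unit 248 mean [ 0.6354 -0.3101  0.3024] z5/95 [0.2869 0.3091] rect (array([ 636.6, -323.1]), (206.8, 17.9), np.float32(83.1)) px [289.629  109.6169]
side unit 834 mean [ 0.5553 -0.2577  0.0748] z5/95 [0.0686 0.079 ] rect (array([ 576.2, -317.2]), (205.6, 200.8), np.float32(83.3)) px [310.6019 187.6175]
```

View pics/unit.png

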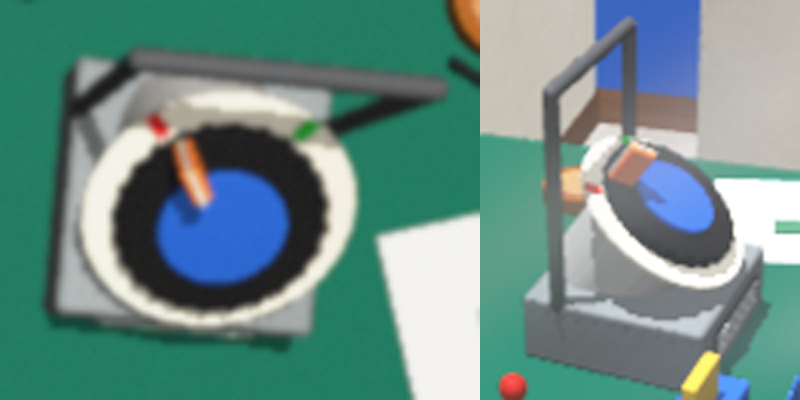

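The picture shows the tab between the red mark (157,125) and the cap, with the green mark at (306,130). Sizes match the spec: bar 212 mm long, base 70x50 mm, unit 200 mm. First I move over the cassette.

Emit:
carry_out --rows '[0,0,-0.4,0,0,-0.0229,-1,0,0,-0.4,0,0,-0.0229,-1,0,0,-0.4,0,0,-0.0229,-1,0,0,-0.4,0,0,-0.0229,-1,0,0,-0.4,0,0,-0.0229,-1,0,0,-0.4,0,0,-0.0229,-1,0,0,-0.4,0,0,-0.0229,-1,0,0,-0.4,0,0,-0.0229,-1]' --newtons 40

```text
clock: 1.1
eef_pos: [0.2113, -0.6671, 0.3018]
tool_rot: [-3.141, -0.001, 1.463]
wrist_force: [-0.3, -0.6, -0.4]
gripper_width: 0.0914
grasp_force: 0.0
```

Emit:
carry_out --rows '[1,0.26,0,0,0,0,-1,1,0.26,0,0,0,0,-1,1,0.26,0,0,0,0,-1,1,0.26,0,0,0,0,-1,1,0.26,0,0,0,0,-1,1,0.26,0,0,0,0,-1,1,0.26,0,0,0,0,-1,1,0.26,0,0,0,0,-1]'

```text
clock: 2.1
eef_pos: [0.2862, -0.4729, 0.302]
tool_rot: [3.142, 0.0, 1.458]
wrist_force: [0.2, 0.3, -0.4]
gripper_width: 0.0912
grasp_force: 0.0
```

Emit:
carry_out --rows '[1,0.26,0,0,0,0,-1,1,0.26,0,0,0,0,-1,1,0.26,0,0,0,0,-1,1,0.26,0,0,0,0,-1,1,0.26,0,0,0,0,-1,1,0.26,0,0,0,0,-1,1,0.26,0,0,0,0,-1,1,0.26,0,0,0,0,-1]'

```text
clock: 3.1
eef_pos: [0.3601, -0.28, 0.302]
tool_rot: [3.141, 0.0, 1.458]
wrist_force: [-0.1, 1.0, -0.7]
gripper_width: 0.0913
grasp_force: 0.0
```

Emit:
carry_out --rows '[1,0.26,0,0,0,0,-1,1,0.26,0,0,0,0,-1,1,0.26,0,0,0,0,-1,1,0.26,0,0,0,0,-1,1,0.26,0,0,0,0,-1,1,0.26,0,0,0,0,-1,1,0.26,0,0,0,0,-1,0.9,0.26,0,0,0,0,-1]'

```text
clock: 4.1
eef_pos: [0.4337, -0.0896, 0.302]
tool_rot: [3.141, 0.0, 1.458]
wrist_force: [0.2, 0.1, 1.3]
gripper_width: 0.0913
grasp_force: 0.0
```

```bash
cat >> h.py <<'E'
def go(pos,rpy=None):
    """tool-axis shift (units of 25 mm) and turn (units of 360 deg) from here to the target"""
    s=manip.observe(); A=R.from_euler('xyz',s['tool_rot'])
    t=A.inv().apply(np.array(pos)-s['eef_pos'])/.025
    r=(A.inv()*R.from_euler('xyz',rpy)).as_rotvec()/(2*np.pi) if rpy is not None else 0
    print('t',round(s['clock'],2),'eef',s['eef_pos'].round(4),s['tool_rot'].round(4),'w',round(s['gripper_width'],4),'F',s['wrist_force'].round(1),'grip',round(s['grasp_force'],1))
    print('shift',t.round(2),'turn',np.round(r,4)); return s
E
python3 - <<'E'
from h import *
go((.4515,-.0425,.127),(np.pi,0,1.457))
E
```

```text
t 4.1 eef [ 0.4337 -0.0896  0.302 ] [3.1413 0.     1.4582] w 0.0913 F [0.2 0.1 1.3] grip 0.0
shift [1.95 0.5  7.  ] turn [0.     0.     0.0002]
```

Emit:
carry_out --rows '[0.98,0.25,0,0,0,0,-1,0.98,0.25,1,0,0,0,-1,0,0,1,0,0,0,-1,0,0,1,0,0,0,-1,0,0,1,0,0,0,-1,0,0,1,0,0,0,-1,0,0,1,0,0,0,-1,0,0,1,0,0,0,-1]'

```text
clock: 5.1
eef_pos: [0.4514, -0.0432, 0.1263]
tool_rot: [3.141, 0.0, 1.458]
wrist_force: [-0.8, 0.0, -0.6]
gripper_width: 0.091
grasp_force: 0.0
```

Emit:
carry_out --rows '[0,0,0,0,0,0,1,0,0,0,0,0,0,1,0,0,0,0,0,0,1,0,0,0,0,0,0,1,0,0,0,0,0,0,1,0,0,0,0,0,0,1,0,0,0,0,0,0,1,0,0,0,0,0,0,1]'

```text
clock: 6.1
eef_pos: [0.4517, -0.0439, 0.1269]
tool_rot: [-3.142, 0.0, 1.458]
wrist_force: [-1.4, 0.4, -0.2]
gripper_width: 0.014
grasp_force: 4.3
```

Emit:
carry_out --rows '[0,0,0,0,0,0,1,0,0,0,0,0,0,1,0,0,-0.3,0,0,0,1,0,0,-0.7,0,0,0,1,0,0,-1,0,0,0,1,0,0,-1,0,0,0,1,0,0,-1,0,0,0,1,0,0,-1,0,0,0,1]'

```text
clock: 7.1
eef_pos: [0.4515, -0.0439, 0.2532]
tool_rot: [3.141, -0.0, 1.458]
wrist_force: [0.8, 1.1, -2.1]
gripper_width: 0.0137
grasp_force: 40.0
```

Emit:
carry_out --rows '[0,0,-1,0,0,0.007,1,0,0,-1,0,0,0.007,1,0,0,-0.7,0,0,0.007,1,0,0,-0.3,0,0,0.007,1,0,0,0,0,0,0,1]'

```text
clock: 7.72
eef_pos: [0.4517, -0.044, 0.3277]
tool_rot: [3.14, -0.0, 1.282]
wrist_force: [0.3, -1.2, -1.0]
gripper_width: 0.0138
grasp_force: 40.0
```

```bash
python3 - <<'E'
from h import *
go((.558,.282,.327),(np.pi,0,np.radians(73.4)))
p,d=manip.capture("side"); cv2.imwrite("pics/s1.png",p[...,::-1])
E
```

```text
t 7.72 eef [ 0.4517 -0.044   0.3277] [ 3.1404e+00 -2.0000e-04  1.2822e+00] w 0.0138 F [ 0.3 -1.2 -1. ] grip 40.0
shift [13.71  0.36  0.03] turn [ 0.0002 -0.      0.0002]
```

View pics/s1.png

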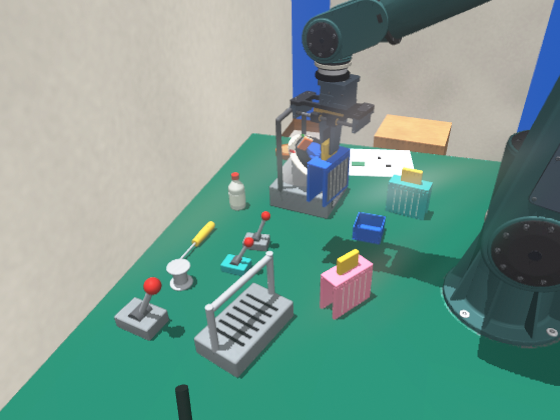

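The blue cassette hangs upright in the gripper at about (328,178), clear of everything. Next I carry it over the bar.

Emit:
carry_out --rows '[0.5,0,0,0,0,0,1,1,0.03,0,0,0,0,1,1,0.03,0,0,0,0,1,1,0.03,0,0,0,0,1,1,0.03,0,0,0,0,1,1,0.03,0,0,0,0,1,1,0.03,0,0,0,0,1,1,0.03,0,0,0,0,1]'

```text
clock: 8.78
eef_pos: [0.5101, 0.1359, 0.3264]
tool_rot: [-3.141, 0.0, 1.283]
wrist_force: [0.5, -0.1, -2.5]
gripper_width: 0.0144
grasp_force: 40.0
```

Emit:
carry_out --rows '[1,0.03,0,0,0,0,1,1,0.03,0,0,0,0,1,1,0.03,0,0,0,0,1,1,0.03,0,0,0,0,1,1,0.03,0,0,0,0,1,0.8,0,0,0,0,0,1,0.4,0,0,0,0,0,1,0,0,0,0,0,0,1]'

```text
clock: 9.78
eef_pos: [0.5579, 0.2822, 0.3268]
tool_rot: [-3.141, 0.0, 1.282]
wrist_force: [0.7, -0.6, -2.0]
gripper_width: 0.0134
grasp_force: 40.0
```

```bash
python3 - <<'E'
from h import *
np.set_printoptions(precision=4,suppress=True)
go((.558,.282,.327),(np.pi,0,np.radians(73.4)))
for n in("top","side"):
    p,d=manip.capture(n); c=cam(n); W=cloud(c,d); cv2.imwrite(f"pics/{n}2.png",p[...,::-1])
    z=W[...,2]; near=(np.hypot(W[...,0]-.558,W[...,1]-.282)<.11)
    for nm,m in(("blu",mask(p,*BLU)&near),("yel",mask(p,*YEL)&near)):
        P=W[m]; print(n,nm,len(P), len(P)>4 and (P.mean(0),np.percentile(P[:,2],[2,98]),rect(P)))
E
```

```text
t 9.78 eef [0.5579 0.2822 0.3268] [-3.1414  0.0002  1.2825] w 0.0134 F [ 0.7 -0.6 -2. ] grip 40.0
shift [-0.01  0.01 -0.01] turn [-0.      0.      0.0002]
top blu 339 (array([0.5452, 0.2444, 0.3079]), array([0.2411, 0.4047]), (array([548.4, 248.4]), (109.6, 57.1), np.float32(82.5)))
top yel 32 (array([0.5518, 0.2616, 0.3491]), array([0.3433, 0.3536]), (array([552.2, 261.1]), (14.2, 12.4), np.float32(83.2)))
side blu 1513 (array([0.5568, 0.305 , 0.2691]), array([0.2025, 0.3094]), (array([553.1, 274.8]), (144.8, 52.6), np.float32(72.2)))
side yel 182 (array([0.5612, 0.3076, 0.3318]), array([0.3104, 0.3508]), (array([556.5, 293.2]), (45.1, 11.9), np.float32(66.1)))
```

View pics/side2.png

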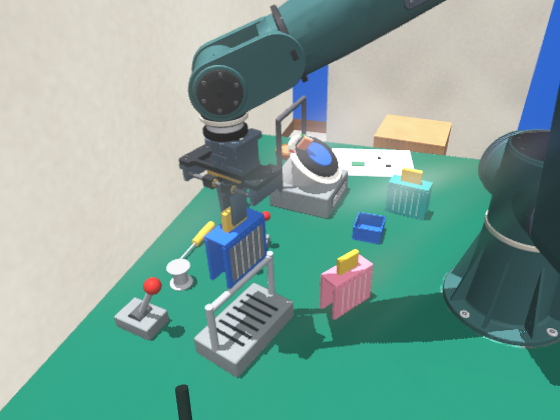

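The cassette hangs above the bar at (237,245), aligned with it. Next I lower it.

Emit:
carry_out --rows '[0,0,0.6,0,0,0,1,0,0,0.8,0,0,0,1,0,0,0.8,0,0,0,1,0,0,0.8,0,0,0,1,0,0,0.8,0,0,0,1,0,0,0.7,0,0,0,1,0,0,0.4,0,0,0,1,0,0,0.2,0,0,0,1]'

```text
clock: 10.88
eef_pos: [0.5579, 0.2818, 0.1989]
tool_rot: [-3.141, 0.0, 1.282]
wrist_force: [-0.1, -0.1, -2.0]
gripper_width: 0.0136
grasp_force: 40.0
```

Emit:
carry_out --rows '[0,0,0.1,0,0,0,1,0,0,0.05,0,0,0,1,0,0,0,0,0,0,1]'

```text
clock: 11.25
eef_pos: [0.558, 0.2819, 0.196]
tool_rot: [3.141, -0.0, 1.282]
wrist_force: [0.3, 0.2, -2.0]
gripper_width: 0.0139
grasp_force: 40.0
```

Emit:
carry_out --rows '[0,0,0.04,0,0,0,1,0,0,0,0,0,0,1]'

```text
clock: 11.5
eef_pos: [0.558, 0.2819, 0.1949]
tool_rot: [3.141, -0.0, 1.282]
wrist_force: [0.1, -0.4, -1.5]
gripper_width: 0.0139
grasp_force: 40.0
```

Emit:
carry_out --rows '[0,0,0.04,0,0,0,1,0,0,0,0,0,0,1]'

```text
clock: 11.75
eef_pos: [0.558, 0.2819, 0.1948]
tool_rot: [3.141, -0.0, 1.282]
wrist_force: [-6.0, -3.2, 12.0]
gripper_width: 0.0135
grasp_force: 40.0
```

Emit:
carry_out --rows '[0,0,0.04,0,0,0,1,0,0,0,0,0,0,1]'

```text
clock: 12.0
eef_pos: [0.5581, 0.2819, 0.1948]
tool_rot: [3.141, -0.0, 1.282]
wrist_force: [-10.2, -5.5, 24.0]
gripper_width: 0.014
grasp_force: 40.0
```

Emit:
carry_out --rows '[0,0,-0.07,0,0,0,1,0,0,0,0,0,0,1,0,0,0,0,0,0,-1,0,0,0,0,0,0,-1,0,0,0,0,0,0,-1,0,0,0,0,0,0,-1,0,0,0,0,0,0,-1]'

```text
clock: 12.88
eef_pos: [0.5579, 0.2818, 0.1944]
tool_rot: [3.142, -0.0, 1.282]
wrist_force: [0.3, -0.1, 0.2]
gripper_width: 0.061
grasp_force: 0.0
```

Emit:
carry_out --rows '[0,0,-0.5,0,0,0,-1,0,0,-1,0,0,0,-1,0,0,-1,0,0,0,-1,0,0,-1,0,0,0,-1,0,0,-1,0,0,0,-1,0,0,-1,0,0,0,-1,0,0,-1,0,0,0,-1,0,0,-1,0,0,0,-1]'

```text
clock: 13.88
eef_pos: [0.5577, 0.2818, 0.3838]
tool_rot: [3.141, -0.001, 1.282]
wrist_force: [-0.3, 0.2, 0.1]
gripper_width: 0.0911
grasp_force: 0.0
```

```bash
python3 - <<'E'
from h import *
np.set_printoptions(precision=4,suppress=True)
go((.558,.282,.327))
for n in("top","side"):
    p,d=manip.capture(n); c=cam(n); W=cloud(c,d); cv2.imwrite(f"pics/{n}3.png",p[...,::-1]); np.save(f"pics/{n}3.npy",d); np.save(f"pics/{n}3p.npy",p)
    near=(np.hypot(W[...,0]-.558,W[...,1]-.282)<.11)
    for nm,m in(("blu",mask(p,*BLU)&near),("yel",mask(p,*YEL)&near)):
        P=W[m]; print(n,nm,len(P), len(P)>4 and (P.mean(0),np.percentile(P[:,2],[2,98]),rect(P)))
# collar geometry
p=np.load("pics/top0p.npy"); W=cloud(cam("top"),np.load("pics/top0.npy"))
yaw=np.radians(-6.7); z=np.array([-np.sin(.6109),0,np.cos(.6109)]); x=np.array([np.cos(.6109),0,np.sin(.6109)])
C=R.from_euler('z',yaw).as_matrix()@np.c_[x,[0,1,0],z]; o=np.array([.557,-.3165,.15])
L=(W-o)@C
box=np.zeros((420,560),bool); box[150:235,345:450]=1
red=mask(p,(0,150,60),(4,255,255))|mask(p,(174,150,60),(180,255,255))
for k,m in dict(tab=mask(p,*ORG),red=red,grn=mask(p,*GRN),cap=mask(p,*BLU)).items():
    m=m&box&np.isfinite(L[...,0])&(W[...,2]>.1); q=L[m]; print(k,len(q),q.mean(0),'ang',np.arctan2(q[:,1].mean(),q[:,0].mean()),'rad',np.hypot(*q[:,:2].mean(0)))
    if k=='tab': print(np.c_[q,np.argwhere(m)].round(3))
    if k=='cap': print(rect(q))
wh=(mask(p,(0,0,150),(180,60,255))&box&(np.abs(L[...,2])<.006)); print('flange',cv2.fitEllipse(cv2.convexHull(np.float32(L[wh][:,:2]*1000))),np.median(L[wh][:,2]))
E
```

```text
t 13.88 eef [0.5577 0.2818 0.3838] [ 3.141  -0.0005  1.2819] w 0.0911 F [-0.3  0.2  0.1] grip 0.0
shift [0.01 0.01 2.27] turn 0
top blu 262 (array([0.5528, 0.2576, 0.1712]), array([0.1024, 0.1796]), (array([562.8, 301.7]), (162.1, 53.2), np.float32(73.2)))
top yel 83 (array([0.5587, 0.2787, 0.217 ]), array([0.2115, 0.2207]), (array([558.6, 280.5]), (57.4, 12.0), np.float32(76.2)))
side blu 1041 (array([0.5521, 0.3054, 0.1332]), array([0.0533, 0.1784]), (array([554.2, 281.7]), (131.1, 55.1), np.float32(73.2)))
side yel 444 (array([0.5567, 0.2892, 0.2026]), array([0.1786, 0.2198]), (array([558.6, 284.3]), (61.0, 15.4), np.float32(72.3)))
tab 30 [0.0623 0.0375 0.0425] ang 0.5416682514346529 rad 0.07276183859034334
[[  0.069   0.037   0.024 180.    382.   ]
 [  0.069   0.038   0.031 181.    382.   ]
 [  0.064   0.033   0.019 181.    383.   ]
 [  0.06    0.046   0.022 182.    378.   ]
 [  0.067   0.038   0.032 182.    382.   ]
 [  0.069   0.036   0.035 182.    383.   ]
 [  0.066   0.038   0.036 183.    382.   ]
 [  0.067   0.036   0.038 183.    383.   ]
 [  0.057   0.028   0.017 183.    3
[... 642 characters left out ...]
  384.   ]
 [  0.062   0.032   0.056 188.    385.   ]
 [  0.057   0.045   0.055 189.    380.   ]
 [  0.06    0.032   0.057 189.    385.   ]
 [  0.034   0.035   0.018 190.    380.   ]
 [  0.057   0.043   0.06  190.    381.   ]
 [  0.059   0.032   0.061 190.    385.   ]]
red 9 [0.0687 0.0569 0.0014] ang 0.6917235534289033 rad 0.08925901658589959
grn 10 [ 0.0741 -0.047  -0.0011] ang -0.565641287838769 rad 0.08773134968483066
cap 746 [-0.001  -0.0027  0.0203] ang -1.9147118408653223 rad 0.0028253406480983722
(array([-3.8, -3.2]), (98.8, 96.0), np.float32(33.5))
flange ((0.5159134864807129, -0.46268391609191895), (194.66212463378906, 197.49009704589844), 157.46531677246094) -0.0011472937635055773
```

View pics/side3.png

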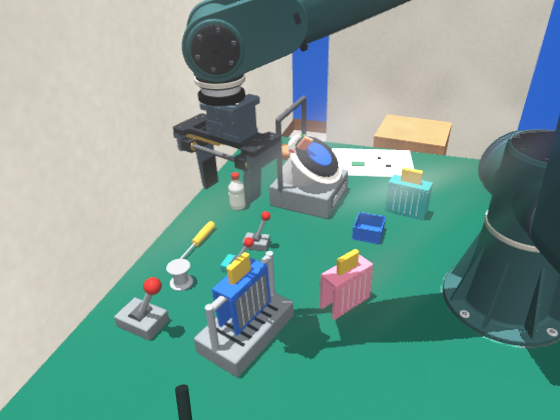

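The cassette hangs on the bar at (243,295), one leg on each side: bridge level, rib top at 0.22 m as expected. The marks fall at 0.69 and -0.57 rad, 88 mm radius, so the collar frame is right. The tab is now at about 0.57 rad.

```bash
cat >> h.py <<'E'
_z=np.array([-np.sin(.6109),0,np.cos(.6109)]); _x=np.array([np.cos(.6109),0,np.sin(.6109)])
C=R.from_euler('z',np.radians(-6.7)).as_matrix()@np.c_[_x,[0,1,0],_z]; O=np.array([.557,-.3165,.15])
def tabpose(a,h,r=.064):
    e=np.array([np.cos(a),np.sin(a),0]); A=C@np.c_[e,np.cross([0,0,-1],e),[0,0,-1]]
    return O+C@np.array([r*e[0],r*e[1],h]),R.from_matrix(A).as_euler('xyz')
E
python3 - <<'E'
from h import *
p,e=tabpose(.57,.18); print(p,e); go(p,e)
E
```

```text
[ 0.50232041 -0.27530269  0.32835057] [ 2.78029736 -0.50398459  0.54703993]
t 13.97 eef [0.5588 0.2822 0.3857] [ 3.138  -0.0032  1.2819] w 0.0909 F [0.3 0.2 0.1] grip 0.0
shift [-22.03   4.18   2.24] turn [-0.0829  0.0546  0.1276]
```

Emit:
carry_out --rows '[-0.96,0.18,0,0,0,0,-1,-0.96,0.18,0,0,0,0,-1,-0.96,0.18,0,0,0,0,-1,-0.96,0.18,0,0,0,0,-1,-0.96,0.18,0,0,0,0,-1,-0.96,0.18,0,0,0,0,-1,-0.96,0.18,0,0,0,0,-1,-0.96,0.18,0,0,0,0,-1]'

```text
clock: 14.98
eef_pos: [0.537, 0.0855, 0.3816]
tool_rot: [-3.141, 0.0, 1.281]
wrist_force: [-0.5, -0.2, -0.3]
gripper_width: 0.0912
grasp_force: 0.0
```

Emit:
carry_out --rows '[-0.96,0.18,0,0,0,0,-1,-0.96,0.18,0,0,0,0,-1,-0.96,0.18,0,0,0,0,-1,-0.96,0.18,0,0,0,0,-1,-0.96,0.18,0,0,0,0,-1,-0.96,0.18,0,0,0,0,-1,-0.96,0.18,0,0,0,0,-1,-0.96,0.18,0,0,0,0,-1]'

```text
clock: 15.98
eef_pos: [0.5165, -0.1086, 0.3817]
tool_rot: [-3.141, 0.0, 1.281]
wrist_force: [0.4, 0.2, 0.7]
gripper_width: 0.0909
grasp_force: 0.0
```

Emit:
carry_out --rows '[-0.96,0.18,0,0,0,0,-1,-0.96,0.18,0,0,0,0,-1,-0.96,0.18,0,0,0,0,-1,-0.96,0.18,0,0,0,0,-1,-0.96,0.18,0,0,0,0,-1,-0.96,0.18,0,0,0,0,-1,-0.96,0.18,0,0,0,0,-1,0,0,0,0,0,0,-1]'

```text
clock: 16.98
eef_pos: [0.4986, -0.2784, 0.3816]
tool_rot: [-3.141, -0.0, 1.28]
wrist_force: [-0.4, 0.7, 0.0]
gripper_width: 0.0914
grasp_force: 0.0
```

Emit:
carry_out --rows '[0,0,0,-0.0104,0.0068,0.016,-1,0,0,0,-0.0104,0.0068,0.016,-1,0,0,0,-0.0104,0.0068,0.016,-1,0,0,0,-0.0104,0.0068,0.016,-1,0,0,0,-0.0104,0.0068,0.016,-1,0,0,0,-0.0104,0.0068,0.016,-1,0,0,0,-0.0104,0.0068,0.016,-1,0,0,0,-0.0104,0.0068,0.016,-1]'

```text
clock: 17.98
eef_pos: [0.4992, -0.2765, 0.3818]
tool_rot: [2.779, -0.501, 0.541]
wrist_force: [0.4, -0.6, 0.1]
gripper_width: 0.0915
grasp_force: 0.0
```

```bash
python3 - <<'E'
from h import *
np.set_printoptions(precision=4,suppress=True)
p,e=tabpose(.57,.18); go(p,e)
c=cam("wrist"); p,d=manip.capture("wrist"); cv2.imwrite("pics/w4.png",p[...,::-1]); np.save("pics/w4.npy",d);np.save("pics/w4p.npy",p)
L=(cloud(c,d)-O)@C
rr=np.hypot(L[...,0],L[...,1]); m=mask(p,*ORG)&(rr>.04)&(rr<.09)&(L[...,2]>.01)&(L[...,2]<.07)
if m.sum()>9:
    q=L[m]; print(len(q),q.mean(0),np.arctan2(q[:,1].mean(),q[:,0].mean()),rect(q))
m=(rr>.045)&(rr<.085)&(L[...,2]>.054)&(L[...,2]<.066); q=L[m]
if len(q)>9: print('top',len(q),q.mean(0),np.arctan2(q[:,1].mean(),q[:,0].mean()),rect(q))
for nm,m in(('g',mask(p,*GRN)),('r',mask(p,(0,150,60),(4,255,255))|mask(p,(174,150,60),(180,255,255)))):
    q=L[m&(rr>.08)&(rr<.1)]; print(nm,len(q),len(q) and (q.mean(0),np.arctan2(q[:,1].mean(),q[:,0].mean())))
E
```

```text
t 17.98 eef [ 0.4992 -0.2765  0.3818] [ 2.779  -0.5015  0.5412] w 0.0915 F [ 0.4 -0.6  0.1] grip 0.0
shift [-0.91 -0.66  1.82] turn [ 0.0006  0.0007 -0.0006]
234 [0.0571 0.0353 0.0511] 0.5532135767496614 (array([54.5, 34.2]), (27.7, 14.1), np.float32(32.7))
top 341 [0.0547 0.0349 0.0595] 0.5674546478500122 (array([54.1, 34.5]), (30.2, 12.9), np.float32(31.5))
g 101 (array([ 0.0757, -0.0468,  0.0005]), np.float64(-0.5537908096050327))
r 95 (array([0.0677, 0.056 , 0.0008]), np.float64(0.6915379350898315))
```

View pics/w4.png

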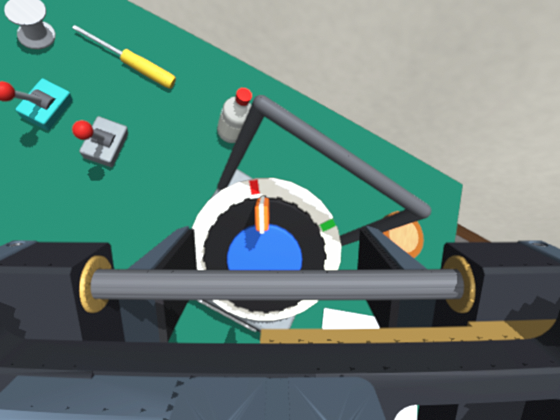

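The wrist view shows the tab (262,215) between the red mark (255,187) and the green mark (328,225). It measures 0.567 rad at 64 mm radius, so I approach along the axis and grip.

Emit:
carry_out --rows '[-0.46,-0.33,0.9,0,0,0,-1,-0.46,-0.33,0.9,0,0,0,-1,0,0,0.9,0,0,0,-1,0,0,0.9,0,0,0,-1,0,0,0.9,0,0,0,-1,0,0,0.9,0,0,0,-1,0,0,0,0,0,0,-1]'

```text
clock: 18.9
eef_pos: [0.5531, -0.2814, 0.2535]
tool_rot: [2.783, -0.497, 0.545]
wrist_force: [-0.5, 0.7, -1.0]
gripper_width: 0.0913
grasp_force: 0.0
```

```bash
python3 - <<'E'
from h import *
go(*tabpose(.567,.034))
E
```

```text
t 18.9 eef [ 0.5531 -0.2814  0.2535] [ 2.7825 -0.4973  0.5452] w 0.0913 F [-0.5  0.7 -1. ] grip 0.0
shift [0.05 0.03 2.21] turn [-0.0002  0.0011  0.0006]
```

Emit:
carry_out --rows '[0.05,0.03,0.8,0,0.001,0,-1,0,0,0.8,0,0,0,-1,0,0,0.6,0,0,0,-1,0,0,0,0,0,0,-1]'

```text
clock: 19.4
eef_pos: [0.5858, -0.2859, 0.2104]
tool_rot: [2.779, -0.504, 0.547]
wrist_force: [-0.7, 0.0, -0.2]
gripper_width: 0.091
grasp_force: 0.0
```

Emit:
carry_out --rows '[0,0,0,0,0,0,1,0,0,0,0,0,0,1,0,0,0,0,0,0,1,0,0,0,0,0,0,1,0,0,0,0,0,0,1,0,0,0,0,0,0,1,0,0,0,0,0,0,1,0,0,0,0,0,0,1]' --newtons 30

```text
clock: 20.4
eef_pos: [0.5858, -0.286, 0.2106]
tool_rot: [2.779, -0.505, 0.547]
wrist_force: [0.6, 4.4, 1.1]
gripper_width: 0.0139
grasp_force: 1.9
```

Emit:
carry_out --rows '[0,0,0,0,0,0,1,0,0,0,0,0,0,1]'

```text
clock: 20.65
eef_pos: [0.5858, -0.286, 0.2106]
tool_rot: [2.779, -0.505, 0.547]
wrist_force: [0.0, 0.5, 0.3]
gripper_width: 0.0136
grasp_force: 30.0
```

```bash
python3 - <<'E'
from h import *
s=go(*tabpose(.567,.034)); go(*tabpose(-.55,.034)); 
l=(s['eef_pos']-O)@C; print(l,np.arctan2(l[1],l[0]))
E
```

```text
t 20.65 eef [ 0.5858 -0.286   0.2106] [ 2.7789 -0.5048  0.547 ] w 0.0136 F [0.  0.5 0.3] grip 30.0
shift [-0.03 -0.05  0.05] turn [ 0.0002 -0.0001  0.0004]
t 20.65 eef [ 0.5858 -0.286   0.2106] [ 2.7789 -0.5048  0.547 ] w 0.0136 F [0.  0.5 0.3] grip 30.0
shift [-1.47  2.25  0.05] turn [ 1.000e-04 -2.000e-04  1.782e-01]
[0.05531946 0.03370352 0.03526808] 0.54719506330619
```

Emit:
carry_out --rows '[-0.006,0.18,0,0,0,0.0111,1,-0.006,0.18,0,0,0,0.0111,1,-0.006,0.18,0,0,0,0.0111,1,-0.006,0.18,0,0,0,0.0111,1,-0.006,0.18,0,0,0,0.0111,1,-0.006,0.18,0,0,0,0.0111,1,-0.006,0.18,0,0,0,0.0111,1,-0.006,0.18,0,0,0,0.0111,1]'

```text
clock: 21.65
eef_pos: [0.5903, -0.3212, 0.2165]
tool_rot: [3.133, -0.612, -0.104]
wrist_force: [3.5, -1.8, -3.5]
gripper_width: 0.014
grasp_force: 30.0
```

```bash
python3 - <<'E'
from h import *
s=go(*tabpose(-.55,.034)); 
l=(s['eef_pos']-O)@C; print(l,np.hypot(*l[:2]),np.arctan2(l[1],l[0]))
E
```

```text
t 21.65 eef [ 0.5903 -0.3212  0.2165] [ 3.1329 -0.6123 -0.1044] w 0.014 F [ 3.5 -1.8 -3.5] grip 30.0
shift [-0.46  1.3   0.05] turn [ 0.0002 -0.0003  0.0892]
[ 0.06565775 -0.00078022  0.03521523] 0.06566238751671524 -0.011882607641404306
```

Emit:
carry_out --rows '[-0.006,0.18,0,0,0,0.0111,1,-0.006,0.18,0,0,0,0.0111,1,-0.006,0.18,0,0,0,0.0111,1,-0.006,0.18,0,0,0,0.0111,1,-0.006,0.18,0,0,0,0.0111,1,-0.006,0.18,0,0,0,0.0111,1,-0.006,0.18,0,0,0,0.0111,1,0,0,0,0,0,0,1]'

```text
clock: 22.65
eef_pos: [0.5807, -0.3513, 0.2123]
tool_rot: [-2.832, -0.537, -0.681]
wrist_force: [2.1, -5.9, -5.8]
gripper_width: 0.0139
grasp_force: 30.0
```

```bash
cat > tab.py <<'E'
from h import *
np.set_printoptions(precision=4,suppress=True)
s=go(*tabpose(-.55,.034)); l=(s['eef_pos']-O)@C; print(l,np.hypot(*l[:2]),np.arctan2(l[1],l[0]))
c=cam("wrist"); p,d=manip.capture("wrist")
L=(cloud(c,d)-O)@C; rr=np.hypot(L[...,0],L[...,1])
W0=mask(p,(0,0,170),(180,70,255))
for nm,m in dict(org=mask(p,*ORG)&(rr>.04)&(rr<.09)&(L[...,2]>.01),top=(mask(p,*ORG)|W0)&(rr>.045)&(rr<.085)&(L[...,2]>.05)&(L[...,2]<.066),line=W0&(rr>.045)&(rr<.083)&(L[...,2]>.014),grn=mask(p,*GRN)&(rr>.08)&(rr<.1)).items():
    q=L[m&np.isfinite(rr)]; print(nm,len(q),len(q)>4 and (q.mean(0),np.arctan2(q[:,1].mean(),q[:,0].mean()),rect(q)))
import sys; cv2.imwrite(sys.argv[1],p[...,::-1])
E
python3 tab.py pics/w5.png
```

```text
t 22.65 eef [ 0.5807 -0.3513  0.2123] [-2.8316 -0.5371 -0.6811] w 0.0139 F [ 2.1 -5.9 -5.8] grip 30.0
shift [-0.11  0.13  0.05] turn [ 0.0003 -0.0004  0.0116]
[ 0.0584 -0.0318  0.0352] 0.06647574797838131 -0.4989460157752659
org 655 (array([ 0.0643, -0.0348,  0.05  ]), np.float64(-0.4959701762878442), (array([ 57.8, -31. ]), (13.1, 27.3), np.float32(-28.1)))
top 578 (array([ 0.0634, -0.0342,  0.0585]), np.float64(-0.4941109336430051), (array([ 58.4, -31.3]), (13.1, 28.7), np.float32(-28.1)))
line 161 (array([ 0.0682, -0.0364,  0.059 ]), np.float64(-0.4899122079033981), (array([ 67.7, -36.2]), (3.9, 7.7), np.float32(-25.8)))
grn 443 (array([ 0.0754, -0.0471,  0.0006]), np.float64(-0.5578825671040463), (array([ 75.4, -47. ]), (10.3, 17.9), np.float32(-31.0)))
```

View pics/w5.png

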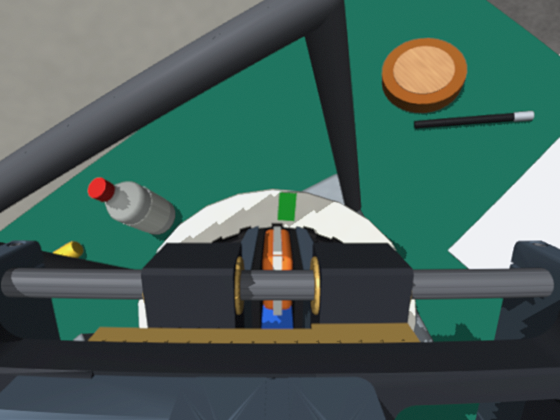

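The tab's white line (278,260) points just left of the green mark (288,206), measuring -0.495 against -0.555. I turn it the remaining 0.057 rad.

Emit:
carry_out --rows '[0,0.08,0,0,0,0.0046,1,0,0.08,0,0,0,0.0045,1,0,0,0,0,0,0,1]'

```text
clock: 23.08
eef_pos: [0.5788, -0.3543, 0.2112]
tool_rot: [-2.8, -0.519, -0.743]
wrist_force: [3.7, -4.6, -6.1]
gripper_width: 0.0139
grasp_force: 30.0
```

```bash
python3 tab.py pics/w6.png
```

```text
t 23.07 eef [ 0.5788 -0.3543  0.2112] [-2.8002 -0.5188 -0.7427] w 0.0139 F [ 3.7 -4.6 -6.1] grip 30.0
shift [-0.1  -0.01  0.05] turn [ 0.0002 -0.0004  0.0026]
[ 0.0565 -0.035   0.0352] 0.06646461323083623 -0.5545096787777408
org 638 (array([ 0.0623, -0.0383,  0.0504]), np.float64(-0.5515850843748165), (array([ 56. , -34.4]), (13.1, 27.2), np.float32(-29.6)))
top 570 (array([ 0.0615, -0.0377,  0.0586]), np.float64(-0.5498805706430103), (array([ 56.6, -34.8]), (13.1, 28.7), np.float32(-29.6)))
line 151 (array([ 0.0661, -0.0403,  0.0595]), np.float64(-0.5472672750058479), (array([ 65.6, -39.9]), (3.8, 7.8), np.float32(-31.2)))
grn 438 (array([ 0.0754, -0.047 ,  0.0006]), np.float64(-0.5574626653560893), (array([ 75., -47.]), (10.0, 17.4), np.float32(-30.8)))
```

Emit:
carry_out --rows '[0,0,0,0,0,0,-1,0,0,0,0,0,0,-1,0,0,0,0,0,0,-1,0,0,0,0,0,0,-1,0,0,0,0,0,0,-1,0,0,-0.5,0,0,0,-1,0,0,-1,0,0,0,-1,0,0,-1,0,0,0,-1]'

```text
clock: 24.12
eef_pos: [0.5425, -0.3494, 0.2637]
tool_rot: [-2.8, -0.518, -0.742]
wrist_force: [-0.2, -0.7, -0.1]
gripper_width: 0.0898
grasp_force: 0.0
```

Emit:
carry_out --rows '[0,0,-1,0,0,0,-1,0,0,-1,0,0,0,-1,0,0,-1,0,0,0,-1,0,0,-1,0,0,0,-1,0,0,0,0,0,0,-1]'

```text
clock: 24.75
eef_pos: [0.4857, -0.3431, 0.3466]
tool_rot: [-2.8, -0.522, -0.743]
wrist_force: [-0.5, -0.6, 0.1]
gripper_width: 0.091
grasp_force: 0.0
```

```bash
python3 tab.py pics/w7.png; python3 - <<'E'
from h import *
np.set_printoptions(precision=4,suppress=True)
go((.55,-.04,.36),(np.pi,0,np.radians(83.5)))
for n in("top","side"):
    p,d=manip.capture(n); c=cam(n); W=cloud(c,d)
    near=(np.abs(W[...,0]-.655)<.06)&(np.abs(W[...,1]+.03)<.06)&(W[...,2]<.14)
    red=(mask(p,(0,150,60),(8,255,255))|mask(p,(172,150,60),(180,255,255)))&near
    for nm,m in(("ball",red),("base",near&(W[...,2]>.019)&(W[...,2]<.03)&~red)):
        P=W[m]; print(n,nm,len(P),len(P)>4 and (P.mean(0),rect(P)))
E
```

```text
t 24.75 eef [ 0.4857 -0.3431  0.3466] [-2.7998 -0.5217 -0.7432] w 0.091 F [-0.5 -0.6  0.1] grip 0.0
shift [-0.16  0.    6.63] turn [ 0.0002 -0.0008  0.0027]
[ 0.0573 -0.0347  0.1999] 0.06704777940952839 -0.5448183056618157
org 270 (array([ 0.0584, -0.0349,  0.0561]), np.float64(-0.5385712284263934), (array([ 56.3, -33.9]), (13.7, 26.9), np.float32(-30.6)))
top 366 (array([ 0.0569, -0.0343,  0.0592]), np.float64(-0.542999512675639), (array([ 56.1, -33.8]), (13.7, 29.8), np.float32(-30.2)))
line 148 (array([ 0.0509, -0.0243,  0.0587]), np.float64(-0.4450185104638158), (array([14.4, 11.5]), (113.8, 146.5), np.float32(-62.2)))
grn 136 (array([ 0.0755, -0.0468,  0.0006]), np.float64(-0.5541517471303685), (array([ 75.7, -46.8]), (9.0, 17.0), np.float32(-30.3)))
t 24.8 eef [ 0.4859 -0.3429  0.3453] [-2.7997 -0.5202 -0.743 ] w 0.0914 F [-0.7 -0.4 -0.2] grip 0.0
shift [ -5.18 -11.26   0.14] turn [ 0.059  -0.1019 -0.3232]
top ball 41 (array([ 0.6199, -0.0323,  0.1154]), (array([620.4, -32.8]), (15.0, 21.0), np.float32(-0.9)))
top base 213 (array([ 0.6595, -0.0295,  0.0246]), (array([654.6, -30.2]), (69.4, 49.6), np.float32(6.2)))
side ball 54 (array([ 0.6183, -0.0244,  0.1122]), (array([617.5, -26.1]), (22.1, 14.5), np.float32(43.9)))
side base 187 (array([ 0.6451, -0.0248,  0.0254]), (array([653.5, -25.2]), (69.9, 53.3), np.float32(6.9)))
```

The collar holds at -0.545 rad (mark at -0.554). The lever base is at (0.654,-0.029) with yaw 6.5 deg, and its ball is where OFF should put it. Next I go to the lever.

```bash
python3 - <<'E'
from h import *
go((.53,-.042,.36),(np.pi,0,np.radians(96.5)))
E
```

```text
t 24.9 eef [ 0.4861 -0.3425  0.3439] [-2.7994 -0.5179 -0.7425] w 0.0911 F [-0.9 -0.5 -0.7] grip 0.0
shift [ -5.62 -10.78  -0.34] turn [ 0.0729 -0.0988 -0.3574]
```

Emit:
carry_out --rows '[-0.47,-0.9,-0.03,0,0,0,-1,-0.47,-0.9,-0.03,0,0,0,-1,-0.47,-0.9,-0.03,0,0,0,-1,-0.47,-0.9,-0.03,0,0,0,-1,-0.47,-0.9,-0.03,0,0,0,-1,-0.47,-0.9,-0.03,0,0,0,-1]'

```text
clock: 25.65
eef_pos: [0.508, -0.191, 0.3515]
tool_rot: [-2.8, -0.517, -0.742]
wrist_force: [-0.1, -0.9, 0.5]
gripper_width: 0.0906
grasp_force: 0.0
```

Emit:
carry_out --rows '[-0.47,-0.9,-0.03,0,0,0,1,-0.47,-0.9,-0.03,0,0,0,1,-0.47,-0.9,-0.03,0,0,0,1,-0.47,-0.9,-0.03,0,0,0,1,-0.47,-0.9,-0.03,0,0,0,1,-0.47,-0.9,-0.03,0,0,0,1]'

```text
clock: 26.4
eef_pos: [0.5297, -0.0403, 0.3596]
tool_rot: [-2.8, -0.517, -0.741]
wrist_force: [-0.6, -0.9, 0.1]
gripper_width: 0.0338
grasp_force: 0.0
```

Emit:
carry_out --rows '[0,0,0,0.0046,-0.0062,-0.0223,1,0,0,0,0.0046,-0.0062,-0.0223,1,0,0,0,0.0046,-0.0062,-0.0223,1,0,0,0,0.0046,-0.0062,-0.0223,1,0,0,0,0.0046,-0.0062,-0.0223,1,0,0,0,0.0046,-0.0062,-0.0223,1,0,0,0,0.0046,-0.0062,-0.0223,1,0,0,0,0.0046,-0.0062,-0.0223,1]'

```text
clock: 27.4
eef_pos: [0.5296, -0.0413, 0.3595]
tool_rot: [3.119, -0.363, 0.556]
wrist_force: [-0.4, -0.5, 0.0]
gripper_width: 0.0007
grasp_force: 0.0
```

Emit:
carry_out --rows '[0,0,0,0.0046,-0.0062,-0.0223,1,0,0,0,0.0046,-0.0062,-0.0223,1,0,0,0,0.0046,-0.0062,-0.0223,1,0,0,0,0.0046,-0.0062,-0.0223,1,0,0,0,0.0046,-0.0062,-0.0223,1,0,0,0,0.0046,-0.0062,-0.0223,1,0,0,0,0.0046,-0.0062,-0.0223,1,0,0,0,0.0046,-0.0062,-0.0223,1]'

```text
clock: 28.4
eef_pos: [0.5297, -0.0412, 0.3595]
tool_rot: [-3.136, -0.002, 1.687]
wrist_force: [0.8, -1.1, -0.2]
gripper_width: 0.0004
grasp_force: 0.0
```

```bash
python3 - <<'E'
from h import *
go((.5546,-.0398,.100),(np.pi,0,np.radians(96.5)))
E
```

```text
t 28.4 eef [ 0.5297 -0.0412  0.3595] [-3.1359e+00 -2.4000e-03  1.6872e+00] w 0.0004 F [ 0.8 -1.1 -0.2] grip 0.0
shift [-0.08  1.05 10.37] turn [-0.0009 -0.0004  0.0005]
```

Emit:
carry_out --rows '[-0.08,0.85,0,0,0,0,1,0,0,1,0,0,0,1,0,0,1,0,0,0,1,0,0,1,0,0,0,1,0,0,1,0,0,0,1,0,0,1,0,0,0,1,0,0,1,0,0,0,1,0,0,1,0,0,0,1]'

```text
clock: 29.4
eef_pos: [0.5501, -0.0402, 0.1836]
tool_rot: [-3.137, -0.004, 1.683]
wrist_force: [1.5, 0.2, -0.8]
gripper_width: 0.0006
grasp_force: 0.0
```

Emit:
carry_out --rows '[0,0,1,0,0,0,1,0,0,1,0,0,0,1,0,0,1,0,0,0,1,0,0,0.3,0,0,0,1]'

```text
clock: 29.9
eef_pos: [0.5489, -0.04, 0.1009]
tool_rot: [-3.135, -0.004, 1.683]
wrist_force: [0.4, 0.2, 0.6]
gripper_width: 0.0007
grasp_force: 0.0
```

Emit:
carry_out --rows '[0,0.5,0,0,0,0,1,0,0.4,0,0,0,0,1,0,0.4,0,0,0,0,1,0,0.4,0,0,0,0,1,0,0.4,0,0,0,0,1,0,0.4,0,0,0,0,1,0,0.4,0,0,0,0,1]'

```text
clock: 30.78
eef_pos: [0.6228, -0.0323, 0.1028]
tool_rot: [-3.138, -0.003, 1.682]
wrist_force: [-1.3, -0.5, 0.8]
gripper_width: 0.0002
grasp_force: 0.5
```

```bash
python3 - <<'E'
from h import *
go((.6704,-.0266,.100),(np.pi,0,np.radians(96.5)))
E
```

```text
t 30.77 eef [ 0.6228 -0.0323  0.1028] [-3.1384e+00 -3.1000e-03  1.6821e+00] w 0.0002 F [-1.3 -0.5  0.8] grip 0.5
shift [0.01 1.92 0.11] turn [-0.0005 -0.0005 -0.0003]
```

Emit:
carry_out --rows '[0,0.35,0.05,0,0,0,1,0,0.35,0.05,0,0,0,1,0,0.35,0,0,0,0,1,0,0.3,0,0,0,0,1,0,0.2,0,0,0,0,1,0,0.15,0,0,0,0,1,0,0.1,0,0,0,0,1]'

```text
clock: 31.65
eef_pos: [0.667, -0.0273, 0.1002]
tool_rot: [-3.138, -0.003, 1.682]
wrist_force: [-0.6, -0.0, -0.1]
gripper_width: 0.0004
grasp_force: 0.3
```

Emit:
carry_out --rows '[0,0.08,0,0,0,0,1,0,0,0,0,0,0,1]'

```text
clock: 31.9
eef_pos: [0.669, -0.0271, 0.1003]
tool_rot: [-3.139, -0.003, 1.682]
wrist_force: [-1.7, -0.4, -0.6]
gripper_width: 0.0005
grasp_force: 0.0
```

Emit:
carry_out --rows '[0,0.08,0,0,0,0,1,0,0,0,0,0,0,1]'

```text
clock: 32.15
eef_pos: [0.671, -0.0269, 0.1002]
tool_rot: [-3.139, -0.003, 1.682]
wrist_force: [0.4, -0.1, -0.0]
gripper_width: 0.0004
grasp_force: 0.1
```

Emit:
carry_out --rows '[0,0.08,0,0,0,0,1,0,0.06,0,0,0,0,1]'

```text
clock: 32.4
eef_pos: [0.6739, -0.0265, 0.1]
tool_rot: [-3.137, -0.003, 1.682]
wrist_force: [-7.0, -1.1, 2.8]
gripper_width: 0.0003
grasp_force: 3.8
```

Emit:
carry_out --rows '[0,0.05,0,0,0,0,1,0,0,0,0,0,0,1]'

```text
clock: 32.65
eef_pos: [0.6741, -0.0265, 0.0999]
tool_rot: [-3.135, -0.003, 1.682]
wrist_force: [-11.2, -1.1, 6.5]
gripper_width: 0.0003
grasp_force: 5.9
```

```bash
cat > lev.py <<'E'
from h import *
np.set_printoptions(precision=4,suppress=True)
go((.6704,-.0266,.100))
for n in("side","top"):
    p,d=manip.capture(n); W=cloud(cam(n),d)
    near=(np.abs(W[...,0]-.665)<.07)&(np.abs(W[...,1]+.03)<.06)&(W[...,2]<.14)
    red=(mask(p,(0,150,60),(8,255,255))|mask(p,(172,150,60),(180,255,255)))&near
    P=W[red]; print(n,len(P),len(P)>4 and (P.mean(0),P.min(0),P.max(0)))
    cv2.imwrite(f"pics/{n}_lev.png",p[...,::-1])
E
python3 lev.py
```

```text
t 32.65 eef [ 0.6741 -0.0265  0.0999] [-3.1349 -0.0034  1.6822] w 0.0003 F [-11.2  -1.1   6.5] grip 5.9
shift [ 0.01 -0.15 -0.  ] turn 0
side 33 (array([ 0.6934, -0.0146,  0.1063]), array([ 0.6542, -0.0212,  0.03  ]), array([ 0.7023, -0.0055,  0.1246]))
top 0 False
```

The lever has reached its stop: force is rising and the ball is at about x 0.697. I back off and rise clear.

Emit:
carry_out --rows '[0,-0.5,0,0,0,0,1,0,-0.8,0,0,0,0,1,0,-0.8,-0.6,0,0,0,1,0,-0.8,-1,0,0,0,1,0,-0.8,-1,0,0,0,1,0,-0.8,-1,0,0,0,1,0,-0.8,-1,0,0,0,1,0,0,-1,0,0,0,1]'

```text
clock: 33.75
eef_pos: [0.5429, -0.0415, 0.2413]
tool_rot: [-3.139, -0.003, 1.682]
wrist_force: [0.6, 0.0, 0.8]
gripper_width: 0.0003
grasp_force: 0.0
```

Emit:
carry_out --rows '[0,0,-1,0,0,0,1,0,0,-0.5,0,0,0,1,0,0,0,0,0,0,1]'

```text
clock: 34.12
eef_pos: [0.5447, -0.0416, 0.2785]
tool_rot: [-3.14, -0.003, 1.682]
wrist_force: [0.3, 0.0, -0.2]
gripper_width: 0.0008
grasp_force: 0.0
```

```bash
python3 lev.py
```

```text
t 34.12 eef [ 0.5447 -0.0416  0.2785] [-3.1399 -0.0028  1.6821] w 0.0008 F [ 0.3  0.  -0.2] grip 0.0
shift [0.02 5.08 7.13] turn 0
side 40 (array([ 0.692 , -0.0166,  0.1066]), array([ 0.6555, -0.0254,  0.0276]), array([ 0.701 , -0.0068,  0.1167]))
top 44 (array([ 0.6949, -0.0237,  0.1103]), array([ 0.6849, -0.0327,  0.099 ]), array([ 0.7045, -0.0144,  0.118 ]))
```

View pics/side_lev.png

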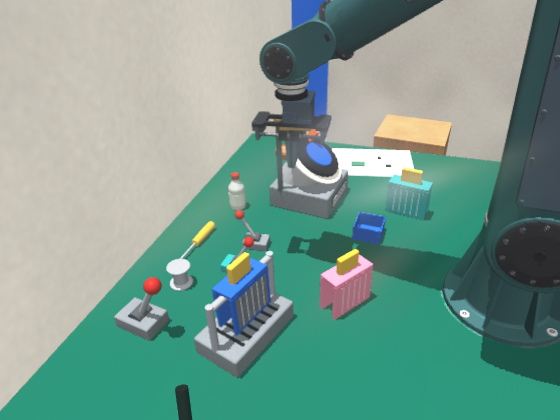

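The lever (240,215) leans away at full ON, and its ball sits where the stop should put it. The cassette still hangs at (243,295), the bystanders are unmoved and the arm is clear. I hand in.

```bash
python3 -c "
from cell import manip
print(manip.job_done())"
```

```text
the job is handed in; nothing more can be done
None
```

I handed the job in at about 34 s of the 72 s allowed, with no verdict returned: the cassette hangs on the bar, the collar tab measures within about 0.01 rad of the green mark and not past it, and the power lever is fully ON.

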